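# Set the rim stop of a bordering anvil to a gauge blade and hold it

## Task

Set the rim stop of the bordering anvil: take the red-handled gauge blade from the rack, put it fully down in the gap behind the anvil block and let go of it, then draw the stop rod out by its brass knob, straight along its bore and without forcing it, until the stop closes on the blade and nips it upright against the block. Finish with the knob still gripped and the pull kept on, so that the blade stays nipped while I tighten the thumbscrew; leave everything else on the bench where it is.

Things in the scene. Friction and masses are not known exactly. Their poses are not given: they have to be found in the camera images.
- anvil: Bordering anvil, fixed: dark steel block with bright top (x -70..0, y -40..40, top z 86 mm), two green rails behind it (x 10..80, |y| 12..40, top z 72), plinth x -75..90, z 0..20. Origin: on the table under the middle of the block's rear face; x level along the bore, from the knob's side to the rails. Bore 15 mm, axis z 42. Brass thumbscrew on the -y side. Place and yaw vary.
- gap (a point): Middle of the floor of the gap for the blade (anvil x 5, y 0, z 52 mm), axes as the anvil's. The gap, between block and rails, is 10 mm wide (anvil x 0..10), open above and at both sides. Blade is nipped against the block's rear face (anvil x 0, up to z 86).
- stop_rod: Loose steel stop rod, 0.5 kg, 14 mm dia, in the anvil's bore (0.5 mm play). Origin on its axis, mid-knob, about 42 mm above the table; x along the rod to the stop. Brass knob: level cylinder 24 mm dia, x -16..16, 30 mm dia flange in front (x -22..-16). At the start mid-knob is 36 to 58 mm ahead of the block. Pull along -x; slides with a few N of friction, stays where left.
- stop_face (a point): Middle of the stop's front face, on the rod at x 158, z 41.5 mm; axes as the rod's. The stop: steel plate 80 wide, 12 thick, riding on the rail tops, top 94 mm above the table. At the start the face is 30 to 52 mm behind the block; pulling the rod brings it closer.
- gauge_red: Red gauge: steel blade 8 mm thick (x), 44 wide (y), rounded foot; red handle 18 thick (x), 50 wide (y), from z 48 to 80 mm. Origin at the foot's middle, z up. 0.16 kg. Starts upright, hung by its handle in one of the rack's slots, foot 12 mm above the table. Either face may look forward. Let go in the gap, foot on its floor, it may lean a few degrees until nipped.
- rack: Fixed wooden gauge rack 60 (x) x 210 (y) x 60 mm tall, three upright slots 10 x 50 mm at y -65, 0, 65 mm holding the gauges in any order; origin under its middle; place and yaw vary
- gauge_yellow: Bystander: gauge blade like the red one but 6 mm thick, yellow handle
- gauge_blue: Bystander: gauge blade like the red one but 5 mm thick, blue handle
- hammer: Bystander: chasing hammer about 260 mm long, lying flat
- punch_a: Bystander: steel punch, 12 mm dia x 100 mm, lying flat
- punch_b: Bystander: steel punch, 12 mm dia x 100 mm, lying flat
- brass_bowl: Bystander: brass bowl, 120 mm across, 45 mm high
- jar: Bystander: amber glass jar, 60 mm dia x 80 mm

How it is judged:
On the way:
1. the red gauge blade stands fully down in the gap behind the block, let go of, the stop still clear of it (x of gauge_red in the frame of anvil between 0.001 and 0.009 m and y of gauge_red in the frame of anvil between -0.013 and 0.013 m and z of gauge_red in the frame of anvil below 0.0545 m and angle between gauge_red's own z axis and vertical below 0.2 rad and angle between the x axis of gauge_red and the x axis of anvil, either way round below 0.2 rad and contact force between the fingers and gauge_red below 0.1 N and x of stop_face in the frame of anvil above 0.015 m), for 0.3 s.
At the end, for the whole second after the job is handed in: Red blade down in the gap (2.5 mm; sideways 13 mm), upright and square within 3.5 degrees; stop face 7 to 9.5 mm behind the block, pressing it over 1 N; rod within 1.7 degrees of its bore, still; knob gripped (over 3 N, TCP within 40 mm of it), fingers off the blade (x of gauge_red in the frame of anvil between 0.001 and 0.009 m and y of gauge_red in the frame of anvil between -0.013 and 0.013 m and z of gauge_red in the frame of anvil below 0.0545 m and angle between gauge_red's own z axis and vertical below 0.06 rad and angle between the x axis of gauge_red and the x axis of anvil, either way round below 0.06 rad and x of stop_face in the frame of anvil between 0.007 and 0.0095 m and contact force between stop_rod and gauge_red above 1 N and contact force between gauge_red and anvil above 1 N and contact force between the fingers and stop_rod above 3 N and contact force between the fingers and gauge_red below 0.1 N and angle between the x axis of stop_rod and the x axis of anvil, either way round below 0.03 rad and linear speed of stop_rod below 0.01 m/s and distance between the grasp point and stop_rod below 0.04 m); the arm keeps its last pose, push and grip.
It fails at once if the stop rod is wrenched sideways or jammed in its bore (more than 60 N against the anvil) (contact force between stop_rod and anvil above 60 N).
It fails at once if the blade is crushed by the stop (more than 50 N) (contact force between stop_rod and gauge_red above 50 N).
It fails at once if another thing on the bench is moved by more than 20 mm (distance of any of gauge_yellow, gauge_blue, hammer, punch_a, punch_b, brass_bowl, jar from where it was at the start of the episode above 0.02 m).
It also fails if it takes over 59 s, if anything falls off the work surface, if the arm or the gripper's body presses on something with over 40 N, if the wrist force passes 120 N, or if a joint passes its speed limit or range.

## Robot

A 7-joint arm with a two-finger parallel gripper is mounted at the origin on the work surface. World frame = base frame: x ahead of the robot, y to its left, z up, the work surface at z = 0. Lengths are in m, angles in rad, forces in N, time in s.
With the tool pointing down it reaches from about 0.425 to 0.925 m from the base axis. Payload 6.8 kg.
Tool frame: the origin (TCP) lies between the finger pads, 19 mm behind the fingertips; this is the grasp point; z points along the fingers, y is the line along which they close (so a half turn about z gives the same grasp; the last joint's range is limited). The gripper opens to 85 mm and grips with 20 to 120 N. Pads are 22 mm wide; open, the fingers measure 114 mm over their backs; the gripper's body (76 mm by 85 mm) begins 54 mm behind the grasp point. The pads swing forward as they close: fully open they stand 13 mm farther back than shut.
Start: joints at [1.059, 0.477, 0.022, 1.555, -0.011, 1.109, -0.083], TCP at [0.265, -0.621, 0.25] pointing down, gripper open.
Joint ranges: [-2.96, 2.96], [-0.34, 2.1], [-1.41, 1.46], [0.24, 2.44], [-1.37, 4.51], [0.17, 1.92], [-2.96, 2.96]. Speed limits (rad/s): [2.39, 2.39, 3.14, 3.14, 3.14, 3.14, 3.14].

## Interface

Orientations are given as a rotation vector (axis times angle).
In Python, from bench import r gives the robot as it stands.
- The arm moves only by the shell command python3 drive.py 'ROWS' [OPENING] [FORCE]. ROWS is one flat JSON list of numbers that holds 1 to 5 rows one after another, with no inner brackets; each row has 6 numbers: dx, dy, dz in m, then a rotation vector rx, ry, rz in rad; each row is the pose to reach, as a shift and turn from the pose commanded when the command began, along the tool's axes at that moment; what a row does not reach only later rows make up. A row lasts 1/10 s, in which the tool goes at most 0.05 m and 0.15 rad, less where a joint would pass 70% of its speed; a pose out of reach is approached as far as the arm can. OPENING is the finger opening in m, set as the command begins (- or left out keeps the last). The fingers move at their own pace and stop on an object; FORCE is the grip in N (left out, the last holds). Time passes only in rows, so rows that do not move let the fingers close. It prints the time, the measured TCP pose, the force, the opening and the grip force at its end. Input that does not fit is refused with a message, and nothing moves.
- r.get_obs(): the state, without advancing time (a new reading comes with each control period).
- r.grab_frame(name): name is "side" or "top"; returns (picture, depth): 480x640x3 uint8, blue, green, red; 480x640 float32, m along the optical axis (not along the pixel's ray), 0 where there is no reading.
- r.camera_info(name): a dict with "camera_matrix" (3x3 intrinsics, pixels), "k1" (the pictures are not rectified: a ray, as slopes to the right and down, at radius r is drawn at 1 + k1 r^2 times it, then the intrinsics apply), "R" (3x3) and "t" (3): a world point X has camera coordinates R X + t. Camera axes: x right, y down, z forward; pixel columns grow to the right and rows downward; lengths in m; the calibration is good to about 2 mm. A picture is of the moment at which its call begins. camera_info takes no time and is no camera call.
- r.hand_in(): hands the job in; it is judged then, once.
The state is a dict: "clock": time; "joints": joint angles; "qvel": joint speeds; "tau": joint torques, N m; "tcp_pos": TCP position; "orientation": TCP orientation; "contact_force": force on the tool from outside, world axes, zero at the start; "moment": the same for the moment, N m; "grip_width": finger opening in m; "gripper_force": force on a finger pad.
Only numpy, scipy, OpenCV 4.12 (cv2) and the standard library are available. Lean on these libraries where they do the work, as an engineer would, in place of code of your own. Each camera call takes 0.05 s, during which the arm holds its last target. There are 200 camera calls.

## Working session

There is one attempt and no reset: what is moved stays moved. The work goes in short steps, Python scripts to look and compute and a shell command to move; the robot and the scene stay as the last step left them, time stands still between calls to the robot, and variables do not carry over. Pictures are saved under pics/ and viewed, at most 10 in all, crops included, and the job is handed in when it is done.

```bash
ls; mkdir -p pics
python3 - <<'E'
from bench import r
import cv2,numpy as np
for n in("top","side"):
    p,d=r.grab_frame(n); cv2.imwrite(f"pics/{n}0.png",p); np.save(f"{n}_d.npy",d)
    c=r.camera_info(n); print(n,c)
print(r.get_obs())
E
```

```text
bench.py
drive.py
pics
top {'camera_matrix': array([[453.48670535,   0.        , 323.98065881],
       [  0.        , 453.48670535, 238.87300266],
       [  0.        ,   0.        ,   1.        ]]), 'k1': 0.004000770519781827, 'R': array([[-0.01968192, -0.99977969,  0.00729297],
       [-0.98736237,  0.01828915, -0.15742003],
       [ 0.15725197, -0.01029913, -0.98750481]]), 't': array([-0.03332951,  0.58824558,  1.0365673 ])}
side {'camera_matrix': array([[583.05696384,   0.        , 327.75123817],
       [  0.        , 583.05696384, 240.42982049],
       [  0.        ,   0.        ,   1.        ]]), 'k1': -0.046196085341253905, 'R': array([[-0.74497402, -0.66685616,  0.01779231],
       [-0.4652648 ,  0.5002842 , -0.73023584],
       [ 0.47806106, -0.55228486, -0.68296344]]), 't': array([0.4324299 , 0.34454828, 0.90262245])}
{'clock': 0.1, 'joints': array([ 1.05888923,  0.47773953,  0.02233696,  1.55636607, -0.01147476,
        1.10928904, -0.08309686]), 'qvel': array([ 1.33411358e-03, -1.81816250e-03, -7.55211715e-05, -1.60971278e-03,
       -4.13346886e-04, -1.79951047e-03,  6.17176421e-04]), 'tau': array([ 3.95550480e-03, -5.97765648e+01,  1.61343846e+00, -2.81955224e+01,
        1.28356920e-02,  4.96500594e-03, -8.32924002e-06]), 'tcp_pos': array([ 0.26501074, -0.62024841,  0.24910229]), 'orientation': array([-3.07619117e+00, -6.29736536e-01,  7.44273778e-04]), 'contact_force': array([ 0.56581322, -0.35872235, -0.96577128]), 'moment': array([ 0.01260442, -0.04886968, -0.00499823]), 'gripper_force': 0.0, 'grip_width': 0.08526714494430729}
```

View pics/top0.png

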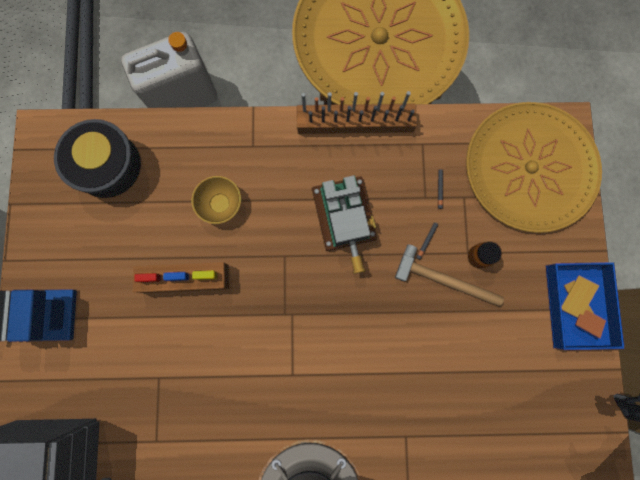

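View pics/side0.png

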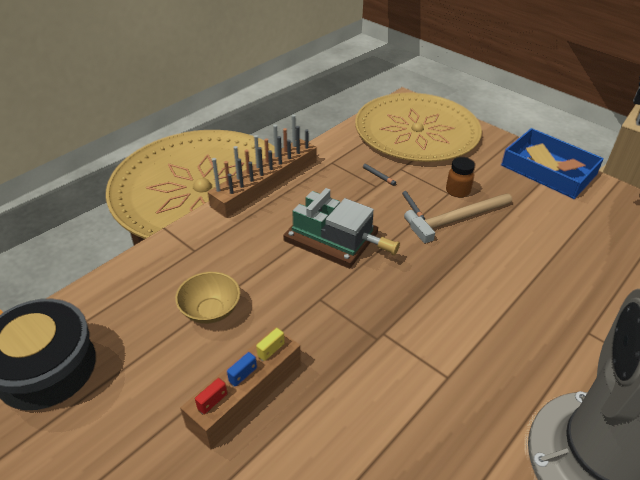

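The top view shows the red handle at about (147,278), the first rack slot. The block top is at about (349,223), the stop at (341,188) and the knob at (357,260). I'll use the depth to measure these.

```bash
cat > h.py <<'E'
from bench import r
import cv2,numpy as np
from scipy.spatial.transform import Rotation as Ro
def cloud(n,p=None,d=None):
    if p is None: p,d=r.grab_frame(n)
    c=r.camera_info(n);K=c["camera_matrix"];k=c["k1"]
    v,u=np.mgrid[:480,:640]
    D=np.array([k,0,0,0,0.])
    xy=cv2.undistortPoints(np.stack([u.ravel(),v.ravel()],1).astype(np.float64)[:,None],K,D)[:,0]
    X=np.c_[xy*d.reshape(-1,1),d.ravel()]
    W=(X-c["t"])@c["R"]
    return p,W.reshape(480,640,3),d>0
def proj(n,X):
    c=r.camera_info(n)
    return cv2.projectPoints(np.atleast_2d(X).astype(float),cv2.Rodrigues(c["R"])[0],c["t"],c["camera_matrix"],np.array([c["k1"],0,0,0,0.]))[0][:,0]
def rect(P):
    (c,s,a)=cv2.minAreaRect((P[:,:2]*1000).astype(np.float32)); return np.round(c,1),np.round(s,1),round(a,1)
E
cat > m.py <<'E'
from h import *
for n in("top","side"):
    p,W,ok=cloud(n,cv2.imread(f"pics/{n}0.png"),np.load(f"{n}_d.npy"))
    hsv=cv2.cvtColor(p,cv2.COLOR_BGR2HSV);h,s,v=cv2.split(hsv)
    z=W[...,2]; print(n,"table z",np.median(z[350:370,200:280]) if n=="top" else '')
    for nm,m in dict(red=(h<6)|(h>174),yellow=(h>24)&(h<34),blue=(h>105)&(h<125)).items():
        m=m&(s>150)&(v>60)&ok&(abs(W[...,0]-.45)<.12)&(abs(W[...,1]-.35)<.2)&(z>.07)
        P=W[m]; t=P[P[:,2]>np.percentile(P[:,2],95)-.008]
        print(nm,len(P),rect(t),np.percentile(P[:,2],[5,50,95]).round(4),t.mean(0).round(4))
    A=(abs(W[...,0]-.62)<.16)&(abs(W[...,1]+.04)<.09)&ok
    for lo,hi in((.08,.0895),(.0895,.1),(.067,.077),(.012,.026)):
        P=W[A&(z>lo)&(z<hi)]; print(lo,len(P),rect(P),np.median(P,0).round(4))
    k=A&(h>15)&(h<30)&(s>120)&(z>.03)&(z<.08)&(W[...,0]<.57); P=W[k]; print("knob",len(P),rect(P),P[:,2].max(),np.median(P,0).round(4))
E
python3 m.py
python3 - <<'E'
import cv2,numpy as np
t=cv2.imread('pics/top0.png');s=cv2.imread('pics/side0.png')
a=cv2.resize(t[170:280,305:385],(400,550),interpolation=3);b=cv2.resize(s[180:290,270:410],(400,314),interpolation=3);c=cv2.resize(t[250:305,125:235],(400,200),interpolation=3)
o=np.zeros((550,800,3),np.uint8);o[:,:400]=a;o[:314,400:]=b;o[320:520,400:]=c
cv2.imwrite('pics/crop.png',o)
E
```

```text
top table z -0.0002932912789252365
red 168 (array([501.3, 360.5]), array([16.2, 47.2]), 1.8) [0.0808 0.0911 0.0943] [0.501  0.36   0.0914]
yellow 184 (array([504.9, 231.1]), array([16.8, 49.4]), 2.0) [0.0809 0.0912 0.0941] [0.5046 0.2314 0.0913]
blue 153 (array([502. , 294.9]), array([47.1, 13.7]), 89.4) [0.0868 0.091  0.0943] [0.5021 0.2948 0.0911]
0.08 892 (array([637.6, -97.2]), array([113.8,  78.2]), 11.2) [ 0.6183 -0.0965  0.0858]
0.0895 207 (array([639.8, -98.2]), array([116.5,  79.2]), 12.1) [ 0.6886 -0.0904  0.0934]
0.067 551 (array([656.3, -94.5]), array([151.4,  80.4]), 11.8) [ 0.692  -0.0889  0.0721]
0.012 651 (array([656.2, -86.9]), array([164.7, 115.9]), 11.3) [ 0.6447 -0.0434  0.02  ]
knob 144 (array([ 526.6, -120.5]), array([38.8, 22.9]), 7.5) 0.058134670365506944 [ 0.5272 -0.1187  0.0516]
side table z 
red 543 (array([498. , 362.5]), array([19.2, 48.8]), 1.0) [0.0718 0.0903 0.0936] [0.4968 0.3635 0.0912]
yellow 204 (array([494.6, 235.5]), array([47.5, 13.1]), 76.2) [0.0715 0.0823 0.0909] [0.4955 0.2377 0.0876]
blue 444 (array([499. , 297.5]), array([18.1, 47.7]), 0.9) [0.0723 0.0898 0.0935] [0.4982 0.2988 0.0909]
0.08 892 (array([631.4, -90.2]), array([115.7,  81.9]), 4.8) [ 0.6162 -0.0925  0.0854]
0.0895 176 (array([650.4, -92.5]), array([90.2, 82.1]), 10.2) [ 0.6866 -0.0864  0.0931]
0.067 692 (array([653.5, -92.8]), array([152.4,  83.1]), 11.2) [ 0.675  -0.0696  0.0716]
0.012 946 (array([650.2, -68. ]), array([165.5,  84.2]), 11.5) [ 0.6323 -0.0427  0.0193]
knob 204 (array([ 524.1, -117.6]), array([40.2, 23.4]), 5.3) 0.05869105200498589 [ 0.52   -0.1139  0.0476]
```

View pics/crop.png

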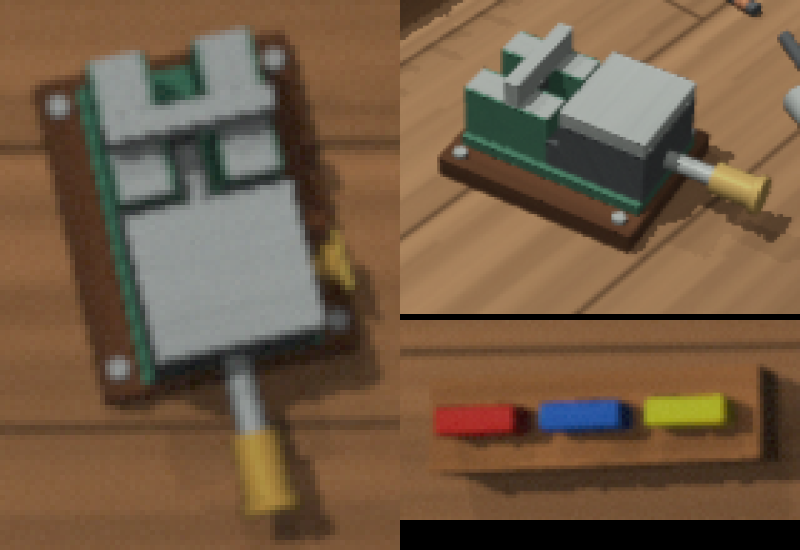

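```bash
cat >> h.py <<'E'
def plane(n,uv,z):
    c=r.camera_info(n)
    q=cv2.undistortPoints(np.asarray(uv,float).reshape(-1,1,2),c["camera_matrix"],np.array([c["k1"],0,0,0,0.]))[:,0]
    d=np.c_[q,np.ones(len(q))]@c["R"]; C=-c["R"].T@c["t"]
    return (C+d*((z-C[2])/d[:,2])[:,None])[:,:2]
def top_patch(n,mask,z,near=None):
    """mask -> component's rectangle on plane z: centroid (mm), principal angle, sqrt-moment sizes"""
    k,l,st,ce=cv2.connectedComponentsWithStats(mask.astype(np.uint8),connectivity=4)
    i=1+np.argmax(st[1:,4]); v,u=np.where(l==i); P=plane(n,np.c_[u,v],z)*1000
    # weight: pixel footprint is near constant over the patch
    c=P.mean(0); w,V=np.linalg.eigh(np.cov(P.T)); a=V[:,1]
    mr=cv2.minAreaRect(P.astype(np.float32))
    return c.round(1),np.sqrt(12*w[::-1]).round(1),round(np.degrees(np.arctan2(a[1],a[0])),1),len(u),np.round(mr[0],1),np.round(mr[1],1),round(mr[2],1)
def tomove(pos,yaw):
    """shift and turn in tool axes, from measured pose, to tool-down with tool y at world angle yaw"""
    o=r.get_obs();R=Ro.from_rotvec(o["orientation"])
    best=None
    for s in(0,np.pi):
        y=np.array([np.cos(yaw+s),np.sin(yaw+s),0]);zt=np.array([0,0,-1.]);x=np.cross(y,zt)
        q=(R.inv()*Ro.from_matrix(np.c_[x,y,zt])).as_rotvec()
        if best is None or np.linalg.norm(q)<np.linalg.norm(best): best=q
    return R.inv().apply(np.array(pos)-o["tcp_pos"]).round(4),best.round(4)
E
cat > m2.py <<'E'
import sys
from h import *
def anvil(n,p,d):
    p,W,ok=cloud(n,p,d); h,s,v=cv2.split(cv2.cvtColor(p,cv2.COLOR_BGR2HSV));z=W[...,2]
    A=(abs(W[...,0]-.64)<.12)&(abs(W[...,1]+.09)<.09)&ok&(s<70)&(v>95)
    print(n,"block",top_patch(n,A&(z>.081)&(z<.0895),.086)); print(n,"stop",top_patch(n,A&(z>.0895)&(z<.099),.094))
    k=(abs(W[...,0]-.52)<.06)&(abs(W[...,1]+.115)<.04)&(h>15)&(h<30)&(s>130)&(z>.03); print("knob",top_patch(n,k,.05))
if __name__=="__main__":
    for n in("top","side"):
        anvil(n,cv2.imread(f"pics/{n}0.png"),np.load(f"{n}_d.npy"))
    print(tomove([.499,.362,.2],np.radians(1.8)))
E
python3 m2.py
```

```text
top block (array([ 616., -103.]), array([79.7, 70. ]), np.float64(103.0), 976, array([ 616.1, -102.8]), array([70.1, 79.5]), 11.9)
top stop (array([689.8, -87.8]), array([80.4, 12.5]), np.float64(101.4), 176, array([689.6, -87.5]), array([12.5, 79.2]), 11.6)
knob (array([ 524.9, -121.3]), array([38.4, 25. ]), np.float64(-166.5), 163, array([ 526.3, -121.7]), array([38.5, 27.4]), 10.2)
side block (array([612.9, -99.7]), array([82.7, 70.7]), np.float64(100.4), 897, array([613. , -99.5]), array([70.8, 84.6]), 11.7)
side stop (array([686.7, -84.9]), array([84.4, 13.4]), np.float64(102.3), 162, array([686.7, -84.6]), array([13.2, 83.8]), 11.9)
knob (array([ 512.1, -108.4]), array([44.3, 27.5]), np.float64(-143.3), 119, array([ 516.3, -116.1]), array([39.7, 38.5]), 5.4)
(array([ 0.6012, -0.8112,  0.0504]), array([-1.5000e-03, -9.0000e-04, -1.1984e+00]))
```

```bash
python3 drive.py '[0.19,-0.12,0,0,0,0,0.19,-0.12,0,0,0,0,0.19,-0.12,0,0,0,0,0.19,-0.12,0,0,0,0,0.19,-0.12,0,0,0,0]'
python3 drive.py '[0.19,-0.12,0,0,0,0,0.19,-0.12,0,0,0,0,0.19,-0.12,0,0,0,0,0.19,-0.12,0,0,0,0,0.19,-0.12,0,0,0,0]'
python3 drive.py '[0.08,-0.22,0,0,0,-0.7,0.08,-0.22,0,0,0,-0.7,0.08,-0.22,0,0,0,-0.7,0.08,-0.22,0,0,0,-0.7,0.08,-0.22,0,0,0,-0.7]' 0.05
python3 -c "
from h import *
print(tomove([.4997,.3615,.2],np.radians(1.8)))"
```

```text
clock: 0.6
tcp_pos: [0.3959, -0.4309, 0.2497]
orientation: [-3.074, -0.639, -0.002]
contact_force: [0.4, 0.4, 0.7]
grip_width: 0.0853
gripper_force: 0.0
clock: 1.1
tcp_pos: [0.5228, -0.2454, 0.2498]
orientation: [-3.074, -0.639, -0.002]
contact_force: [-0.2, -0.1, 0.2]
grip_width: 0.0854
gripper_force: 0.0
clock: 1.6
tcp_pos: [0.5067, -0.0132, 0.25]
orientation: [-2.667, -1.659, -0.0]
contact_force: [0.6, -0.7, 0.5]
grip_width: 0.0503
gripper_force: 0.0
(array([ 0.3329, -0.1719,  0.0503]), array([-4.000e-04, -7.000e-04, -4.895e-01]))
```

```bash
python3 drive.py '[0.2,-0.1,0,0,0,-0.49,0.2,-0.1,0,0,0,-0.49,0.2,-0.1,0,0,0,-0.49,0.2,-0.1,0,0,0,-0.49,0.2,-0.1,0,0,0,-0.49]'
python3 drive.py '[0,0,0,0,0,0]'
python3 -c "
from h import *
print(tomove([.4997,.3615,.15],np.radians(1.8)))"
```

```text
clock: 2.1
tcp_pos: [0.507, 0.2118, 0.2501]
orientation: [-2.187, -2.253, -0.003]
contact_force: [-0.7, 0.7, 0.0]
grip_width: 0.0497
gripper_force: 0.0
clock: 2.2
tcp_pos: [0.507, 0.2114, 0.2499]
orientation: [-2.186, -2.253, -0.002]
contact_force: [-0.5, -0.2, -0.5]
grip_width: 0.05
gripper_force: 0.0
(array([ 0.15  , -0.0027,  0.1003]), array([-0.0006, -0.0025, -0.0015]))
```

```bash
python3 drive.py '[0.15,-0.0025,0.1,0,0,0,0.15,-0.0025,0.1,0,0,0,0.15,-0.0025,0.1,0,0,0,0.15,-0.0025,0.1,0,0,0,0.15,-0.0025,0.1,0,0,0]'
python3 drive.py '[0,0,0.05,0,0,0,0,0,0.064,0,0,0,0,0,0.064,0,0,0]' 
python3 drive.py '[0,0,0,0,0,0,0,0,0,0,0,0,0,0,0,0,0,0,0,0,0,0,0,0,0,0,0,0,0,0]' 0.0 40
```

```text
clock: 2.7
tcp_pos: [0.4997, 0.3587, 0.147]
orientation: [-2.189, -2.25, 0.006]
contact_force: [0.2, 1.0, -0.3]
grip_width: 0.05
gripper_force: 0.0
clock: 3.0
tcp_pos: [0.5016, 0.3533, 0.0839]
orientation: [2.198, 2.245, -0.009]
contact_force: [0.0, -0.7, -0.8]
grip_width: 0.05
gripper_force: 0.0
clock: 3.5
tcp_pos: [0.5013, 0.357, 0.0881]
orientation: [-2.195, -2.247, 0.0]
contact_force: [-4.8, -1.7, 6.5]
grip_width: 0.0172
gripper_force: 40.9
```

```bash
python3 drive.py '[0,0,0,0,0,0,0,0,0,0,0,0]'
python3 drive.py '[0,0,-0.03,0,0,0,0,0,-0.06,0,0,0,0,0,-0.09,0,0,0,0,0,-0.12,0,0,0,0,0,-0.12,0,0,0]'
python3 drive.py '[0,0,0,0,0,0,0,0,0,0,0,0]'
python3 - <<'E'
from h import *
out=[]
for n in("top","side"):
    p,W,ok=cloud(n); P=proj(n,r.get_obs()["tcp_pos"])[0].astype(int); print(n,P)
    u0,v0=np.clip(P[0]-65,0,510),np.clip(P[1]-75,0,330)
    out.append(cv2.resize(p[v0:v0+150,u0:u0+130],(390,450),interpolation=3))
cv2.imwrite("pics/held.png",np.hstack(out))
E
```

```text
clock: 3.7
tcp_pos: [0.5013, 0.357, 0.0881]
orientation: [-2.195, -2.247, 0.0]
contact_force: [-5.1, -1.0, 6.5]
grip_width: 0.0178
gripper_force: 40.9
clock: 4.2
tcp_pos: [0.5044, 0.3587, 0.2123]
orientation: [2.195, 2.245, 0.016]
contact_force: [0.7, -0.5, -1.0]
grip_width: 0.017
gripper_force: 39.7
clock: 4.4
tcp_pos: [0.502, 0.3559, 0.2055]
orientation: [2.196, 2.246, -0.002]
contact_force: [0.2, -0.1, -2.0]
grip_width: 0.0172
gripper_force: 39.7
top [125 272]
side [201 340]
```

View pics/held.png

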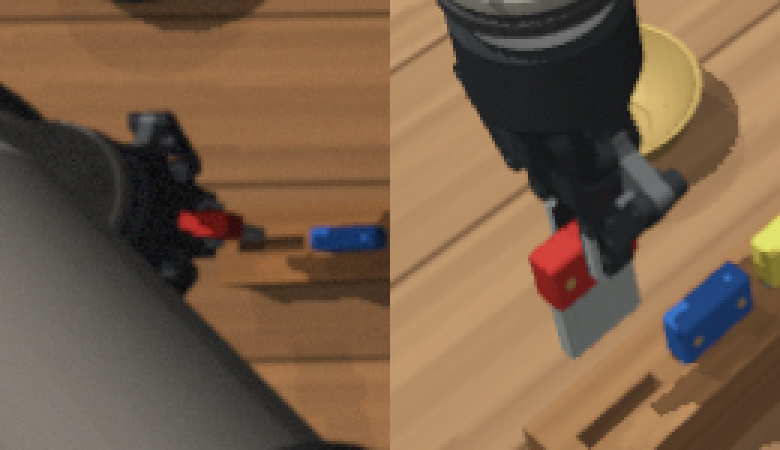

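```bash
python3 -c "
from h import *
print(tomove([.6546,-.0977,.205],np.radians(11.7)))"
```

```text
(array([-4.570e-01,  1.423e-01,  3.000e-04]), array([-0.0017,  0.0011, -0.1812]))
```

```bash
python3 drive.py '[-0.04,0.012,0,0,0,0,-0.08,0.025,0,0,0,0,-0.12,0.038,0,0,0,0,-0.16,0.05,0,0,0,0,-0.2,0.062,0,0,0,0]'
python3 drive.py '[-0.04,0.013,0,0,0,0,-0.08,0.026,0,0,0,-0.05,-0.12,0.04,0,0,0,-0.1,-0.16,0.053,0,0,0,-0.15,-0.2,0.066,0,0,0,-0.18]'
python3 drive.py '[0,0,0,0,0,0,0,0,0,0,0,0]'
python3 -c "
from h import *
print(tomove([.6546,-.0977,.205],np.radians(11.7)))"
```

```text
clock: 5.0
tcp_pos: [0.5688, 0.1562, 0.2051]
orientation: [-2.195, -2.246, 0.002]
contact_force: [1.2, 0.4, -1.3]
grip_width: 0.017
gripper_force: 39.6
clock: 5.5
tcp_pos: [0.6394, -0.0422, 0.2049]
orientation: [-1.982, -2.436, 0.001]
contact_force: [0.5, 0.4, -0.6]
grip_width: 0.0171
gripper_force: 39.6
clock: 5.7
tcp_pos: [0.6391, -0.042, 0.2046]
orientation: [-1.988, -2.431, 0.002]
contact_force: [0.3, 2.2, -1.3]
grip_width: 0.0172
gripper_force: 39.6
(array([-0.0577,  0.0042, -0.0004]), array([-0.002 , -0.0007, -0.0044]))
```

```bash
python3 drive.py '[-0.03,0.002,0.005,0,0,0,-0.0577,0.0042,0.017,-0.002,0,-0.0044,-0.0577,0.0042,0.017,-0.002,0,-0.0044,-0.0577,0.0042,0.017,-0.002,0,-0.0044,-0.0577,0.0042,0.017,-0.002,0,-0.0044]'
python3 - <<'E'
from h import *
print(r.get_obs()["tcp_pos"],tomove([.6546,-.0977,.187],np.radians(11.7)))
out=[]
for n in("top","side"):
    p,d=r.grab_frame(n); cv2.imwrite(f"pics/{n}1.png",p);np.save(f"{n}_d1.npy",d); P=proj(n,[.654,-.095,.12])[0].astype(int); print(n,P-[50,60])
    u0,v0=P[0]-50,P[1]-60
    out.append(cv2.resize(p[v0:v0+120,u0:u0+80],(400,600),interpolation=3))
cv2.imwrite("pics/hover.png",np.hstack(out))
E
```

```text
clock: 6.2
tcp_pos: [0.6551, -0.0934, 0.1891]
orientation: [1.976, 2.442, 0.004]
contact_force: [-0.8, -0.2, -2.2]
grip_width: 0.0174
gripper_force: 39.5
[ 0.65505593 -0.09341514  0.18906379] (array([-0.0041, -0.0013,  0.0021]), array([ 0.0021, -0.0015,  0.0061]))
top [296 144]
side [283 133]
```

View pics/hover.png

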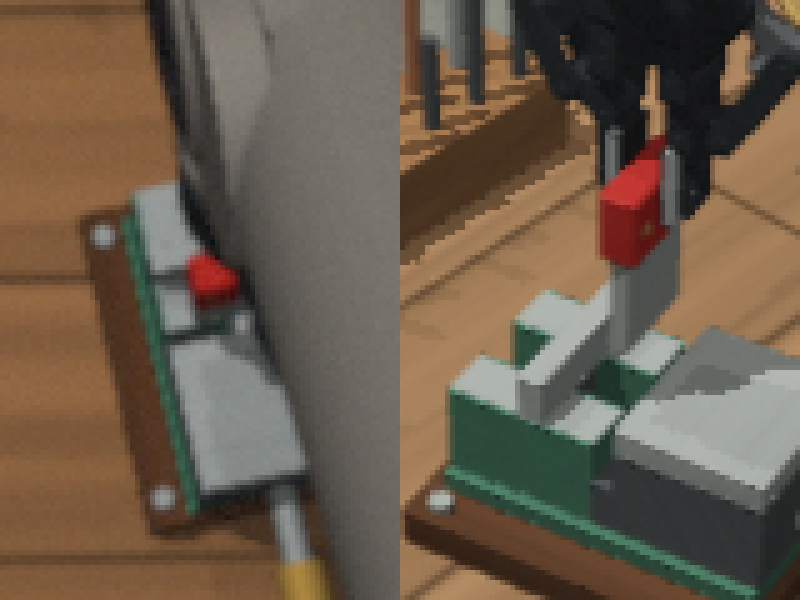

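```bash
cat > m3.py <<'E'
from h import *
a=np.radians(11.7);ex=np.array([np.cos(a),np.sin(a)]);ey=np.array([-ex[1],ex[0]])
n="side";p,W,ok=cloud(n,cv2.imread("pics/side1.png"),np.load("side_d1.npy"))
h,s,v=cv2.split(cv2.cvtColor(p,cv2.COLOR_BGR2HSV))
O=np.array([.6129,-.0997])+.035*ex   # anvil origin as the side camera sees it
Q=np.dstack([(W[...,:2]-O)@ex,(W[...,:2]-O)@ey,W[...,2]])*1000
t=r.get_obs()["tcp_pos"]; print("tcp in side-anvil",((t[:2]-O)@ex*1000).round(1),((t[:2]-O)@ey*1000).round(1),t[2])
v0,u0=133,283
m=np.zeros(h.shape,bool);m[v0+25:v0+60,u0+35:u0+60]=1
red=m&((h<6)|(h>174))&(s>150)&ok; R=Q[red]
print("red x,y,z pct",np.percentile(R,[1,5,25,50,75,95,99],axis=0).round(1).tolist())
e=R[R[:,1]>np.percentile(R[:,1],95)-4]; print("end face",len(e),e.min(0).round(1),e.max(0).round(1),np.median(e,0).round(1))
B=Q[v0+55:v0+62,u0+44:u0+52].reshape(-1,3); print("blade face",np.median(B,0).round(1),B.std(0).round(1),np.polyfit(B[:,1],B[:,0],1))
b=red[v0+30:v0+55]; 
for row in(178,180,182,184,186): 
    us=np.where(red[row])[0]; print(row,us.min(),us.max(),[Q[row,u].round(0).tolist() for u in us[::3]])
E
python3 m3.py
```

```text
tcp in side-anvil 7.7 -2.9 0.18941882709971578
red x,y,z pct [[-3.4, -15.0, 164.2], [-2.8, -6.0, 165.3], [-1.2, 10.4, 175.8], [3.9, 21.9, 188.3], [9.2, 27.4, 192.3], [13.6, 29.4, 194.0], [15.2, 30.5, 194.6]]
end face 88 [ -3.2  25.4 162.6] [ 12.5  31.7 194.5] [  4.9  28.  179.1]
blade face [  2.8  13.4 140.1] [1.  8.7 7.7] [0.03286102 2.45333834]
178 323 335 [[13.0, 27.0, 177.0], [5.0, 29.0, 182.0], [-2.0, 29.0, 184.0], [-3.0, 10.0, 173.0]]
180 323 335 [[11.0, 29.0, 174.0], [4.0, 30.0, 178.0], [-1.0, 26.0, 177.0], [-3.0, 18.0, 173.0], [-2.0, 5.0, 164.0]]
182 323 333 [[11.0, 29.0, 169.0], [6.0, 27.0, 170.0], [-1.0, 28.0, 174.0], [-2.0, 17.0, 167.0]]
184 324 331 [[9.0, 28.0, 165.0], [3.0, 27.0, 166.0], [-1.0, 22.0, 165.0]]Traceback (most recent call last):
  File "m3.py", line 16, in <module>
    us=np.where(red[row])[0]; print(row,us.min(),us.max(),[Q[row,u].round(0).tolist() for u in us[::3]])
                                        ~~~~~~^^
    return umr_minimum(a, axis, None, out, keepdims, initial, where)
ValueError: zero-size array to reduction operation minimum which has no identity
```

```bash
python3 drive.py '[0,0,0,0,0,0,0,0,0,0,0,0,0,0,0,0,0,0]'; python3 -c "
from h import *
print(tomove([.6546,-.0977,.17],np.radians(11.7)))"
```

```text
clock: 6.6
tcp_pos: [0.6552, -0.0958, 0.1892]
orientation: [1.978, 2.439, 0.003]
contact_force: [-0.1, -0.2, -1.9]
grip_width: 0.0172
gripper_force: 39.5
(array([-0.0017, -0.001 ,  0.0192]), array([0.0022, 0.0001, 0.0035]))
```

```bash
python3 drive.py '[-0.0017,-0.001,0.005,0.002,0,0.003,-0.0017,-0.001,0.012,0.002,0,0.003,-0.0017,-0.001,0.019,0.002,0,0.003,-0.0017,-0.001,0.019,0.002,0,0.003,-0.0017,-0.001,0.019,0.002,0,0.003]'; python3 drive.py '[0,0,0.004,0,0,0,0,0,0.008,0,0,0,0,0,0.012,0,0,0,0,0,0.012,0,0,0,0,0,0.012,0,0,0]'; python3 -c "
from h import *
print(tomove([.6546,-.0977,.15],np.radians(11.7)))"
```

```text
clock: 7.1
tcp_pos: [0.6544, -0.0979, 0.1695]
orientation: [-1.983, -2.436, 0.001]
contact_force: [0.0, -0.5, -1.2]
grip_width: 0.0167
gripper_force: 39.5
clock: 7.6
tcp_pos: [0.6549, -0.0978, 0.158]
orientation: [1.983, 2.436, 0.001]
contact_force: [1.0, 1.1, -2.8]
grip_width: 0.0172
gripper_force: 39.4
(array([ 0.0002, -0.0003,  0.008 ]), array([ 0.0006, -0.0001,  0.0003]))
```

```bash
python3 drive.py '[0,0,0.004,0,0,0,0,0,0.008,0,0,0,0,0,0.012,0,0,0,0,0,0.012,0,0,0,0,0,0.012,0,0,0]'
```

```text
clock: 8.1
tcp_pos: [0.6549, -0.0978, 0.1458]
orientation: [1.983, 2.436, 0.001]
contact_force: [3.2, 0.2, -3.3]
grip_width: 0.017
gripper_force: 39.2
```

```bash
python3 drive.py '[0,0.0004,0.004,0,0,0,0,0.0004,0.008,0,0,0,0,0.0004,0.012,0,0,0,0,0.0004,0.012,0,0,0,0,0.0004,0.012,0,0,0]'
```

```text
clock: 8.6
tcp_pos: [0.655, -0.0978, 0.1337]
orientation: [-1.983, -2.436, 0.0]
contact_force: [3.6, 0.3, -2.1]
grip_width: 0.0171
gripper_force: 39.3
```

```bash
python3 drive.py '[0,0.0004,0.002,0,0,0,0,0.0004,0.004,0,0,0,0,0.0004,0.004,0,0,0,0,0.0004,0.004,0,0,0]'; python3 drive.py '[0,0,0.001,0,0,0,0,0,0.002,0,0,0,0,0,0.002,0,0,0]'
```

```text
clock: 9.0
tcp_pos: [0.6551, -0.0979, 0.1298]
orientation: [-1.983, -2.436, 0.001]
contact_force: [1.3, 0.1, -1.6]
grip_width: 0.0176
gripper_force: 39.4
clock: 9.3
tcp_pos: [0.6552, -0.0979, 0.1281]
orientation: [-1.983, -2.436, 0.001]
contact_force: [0.5, -0.2, 1.1]
grip_width: 0.0173
gripper_force: 39.8
```

```bash
python3 drive.py '[0,0,0.001,0,0,0,0,0,0.001,0,0,0]'; python3 drive.py '[0,0,0,0,0,0,0,0,0,0,0,0,0,0,0,0,0,0,0,0,0,0,0,0,0,0,0,0,0,0]' 0.045; python3 drive.py '[0,0,-0.05,0,0,0,0,0,-0.1,0,0,0,0,0,-0.1,0,0,0]'
python3 - <<'E'
from h import *
out=[]
for n in("top","side"):
    p,d=r.grab_frame(n); cv2.imwrite(f"pics/{n}2.png",p);np.save(f"{n}_d2.npy",d); P=proj(n,[.64,-.1,.09])[0].astype(int); print(n,P-[50,60])
    u0,v0=P[0]-50,P[1]-60
    out.append(cv2.resize(p[v0:v0+120,u0:u0+80],(400,600),interpolation=3))
cv2.imwrite("pics/placed.png",np.hstack(out))
E
```

```text
clock: 9.5
tcp_pos: [0.6554, -0.0979, 0.1279]
orientation: [1.983, 2.436, -0.001]
contact_force: [-1.8, -0.3, 5.3]
grip_width: 0.0171
gripper_force: 40.8
clock: 10.0
tcp_pos: [0.6554, -0.0978, 0.1269]
orientation: [-1.983, -2.436, 0.0]
contact_force: [0.4, 0.0, -0.3]
grip_width: 0.0449
gripper_force: 0.0
clock: 10.3
tcp_pos: [0.6596, -0.0973, 0.235]
orientation: [1.977, 2.428, 0.012]
contact_force: [0.5, 0.1, 0.9]
grip_width: 0.0452
gripper_force: 0.0
top [297 153]
side [289 146]
```

View pics/placed.png

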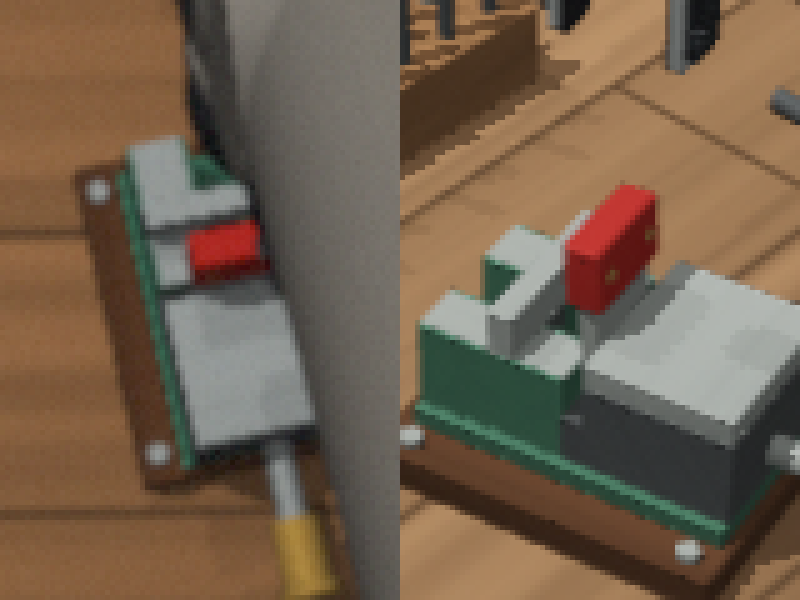

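The side view shows the blade fully down in the gap, with the red handle over it at about (610,250) in the crop and the stop clear of it. Next is the knob.

```bash
python3 drive.py '[0,0,0,0,0,0,0,0,0,0,0,0]'; python3 -c "
from h import *
print(tomove([.5275,-.1193,.2],np.radians(101.7)))"
```

```text
clock: 10.6
tcp_pos: [0.6545, -0.0979, 0.2253]
orientation: [-1.982, -2.435, 0.003]
contact_force: [0.5, -0.1, -0.1]
grip_width: 0.0452
gripper_force: 0.0
(array([ 0.0048, -0.1286,  0.0256]), array([-1.5000e-03, -2.8000e-03, -1.5706e+00]))
```

```bash
python3 -c "
from h import *
print(r.get_obs()['joints'].round(2))"
```

```text
[ 0.41  0.53 -0.5   1.58  0.27  1.1   0.04]
```

```bash
python3 drive.py '[0.005,-0.04,0,0,0,-0.15,0.005,-0.08,0,0,0,-0.3,0.005,-0.12,0,0,0,-0.45,0.005,-0.1286,0,0,0,-0.6,0.005,-0.1286,0,0,0,-0.75]'
python3 drive.py '[0,0,0,0,0,-0.15,0,0,0,0,0,-0.3,0,0,0,0,0,-0.45,0,0,0,0,0,-0.6,0,0,0,0,0,-0.75]'
python3 drive.py '[0,0,0,0,0,-0.07,0,0,0,0,0,-0.07,0,0,0,0,0,-0.07]' 0.06
python3 -c "
from h import *
print(r.get_obs()['joints'].round(2),tomove([.5275,-.1193,.1],np.radians(101.7)))"
```

```text
clock: 11.1
tcp_pos: [0.5258, -0.12, 0.2259]
orientation: [-0.945, -2.993, 0.003]
contact_force: [0.7, 0.4, 0.3]
grip_width: 0.0451
gripper_force: 0.0
clock: 11.6
tcp_pos: [0.5278, -0.119, 0.2259]
orientation: [0.219, -3.132, -0.001]
contact_force: [0.1, 0.0, -0.3]
grip_width: 0.0454
gripper_force: 0.0
clock: 11.9
tcp_pos: [0.528, -0.1191, 0.2263]
orientation: [0.316, -3.125, -0.001]
contact_force: [-0.3, -0.2, -0.5]
grip_width: 0.0601
gripper_force: 0.0
[ 0.8   0.41 -0.87  1.86  0.36  1.04  1.56] (array([ 0.0005, -0.0002,  0.1263]), array([ 0.0008, -0.0011, -0.0029]))
```

```bash
python3 drive.py '[0.0005,0,0.04,0,0,-0.003,0.0005,0,0.08,0,0,-0.003,0.0005,0,0.12,0,0,-0.003,0.0005,0,0.126,0,0,-0.003,0.0005,0,0.126,0,0,-0.003]'; python3 drive.py '[0,0,0.02,0,0,0,0,0,0.04,0,0,0,0,0,0.057,0,0,0,0,0,0.057,0,0,0,0,0,0.057,0,0,0]';python3 -c "
from h import *
print(tomove([.5275,-.1193,.043],np.radians(101.7)))"
```

```text
clock: 12.4
tcp_pos: [0.5274, -0.1187, 0.1005]
orientation: [0.323, -3.123, -0.002]
contact_force: [-0.7, -0.5, 0.3]
grip_width: 0.0599
gripper_force: 0.0
clock: 12.9
tcp_pos: [0.5287, -0.119, 0.045]
orientation: [-0.324, 3.124, -0.0]
contact_force: [-0.7, 1.4, 0.8]
grip_width: 0.0599
gripper_force: 0.0
(array([0.0013, 0.    , 0.002 ]), array([-0.0004,  0.0011,  0.0023]))
```

Close gently and watch the lateral force.

```bash
python3 drive.py '[0.001,0,0.002,0,0,0.002,0.001,0,0.002,0,0,0.002]'; python3 drive.py '[0,0,0,0,0,0,0,0,0,0,0,0,0,0,0,0,0,0,0,0,0,0,0,0,0,0,0,0,0,0]' 0.0 30; python3 -c "
from h import *
o=r.get_obs();R=Ro.from_rotvec(o['orientation']);print(R.inv().apply(o['contact_force']),R.inv().apply(o['moment']),o['gripper_force'])"
```

```text
clock: 13.1
tcp_pos: [0.5274, -0.1195, 0.0427]
orientation: [-0.32, 3.124, -0.001]
contact_force: [0.3, -0.0, 0.2]
grip_width: 0.0601
gripper_force: 0.0
clock: 13.6
tcp_pos: [0.5272, -0.1201, 0.0422]
orientation: [-0.319, 3.125, -0.002]
contact_force: [-0.1, -3.2, 3.5]
grip_width: 0.0229
gripper_force: 29.3
[ 0.75744876 -3.14039175 -3.50121397] [0.65270457 0.15569741 0.09620914] 29.318796694278717
```

```bash
python3 drive.py '[0.002,-0.0003,0,0,0,0,0.004,-0.0003,0,0,0,0,0.006,-0.0003,0,0,0,0,0.008,-0.0003,0,0,0,0,0.01,-0.0003,0,0,0,0]'; python3 -c "
from h import *
o=r.get_obs();R=Ro.from_rotvec(o['orientation']);print(R.inv().apply(o['contact_force']),R.inv().apply(o['moment']),o['gripper_force'])"
```

```text
clock: 14.1
tcp_pos: [0.5192, -0.1216, 0.0426]
orientation: [-0.32, 3.121, 0.0]
contact_force: [4.8, -1.5, 0.4]
grip_width: 0.0231
gripper_force: 29.3
[-4.41139432 -2.40834898 -0.4028883 ] [ 0.60681445 -0.84256193  0.15332266] 29.30678129196167
```

```bash
python3 drive.py '[0.002,-0.0002,0,0,0,0,0.004,-0.0002,0,0,0,0,0.006,-0.0002,0,0,0,0,0.008,-0.0002,0,0,0,0,0.01,-0.0002,0,0,0,0]'; python3 drive.py '[0.001,0,0,0,0,0,0.002,0,0,0,0,0,0.003,0,0,0,0,0,0.003,0,0,0,0,0]'; python3 -c "
from h import *
o=r.get_obs();R=Ro.from_rotvec(o['orientation']);print(R.inv().apply(o['contact_force']),R.inv().apply(o['moment']),o['gripper_force'])"
```

```text
clock: 14.6
tcp_pos: [0.5084, -0.1237, 0.0423]
orientation: [-0.321, 3.123, 0.0]
contact_force: [4.1, -1.3, -0.1]
grip_width: 0.0231
gripper_force: 29.3
clock: 15.0
tcp_pos: [0.5049, -0.1244, 0.0421]
orientation: [-0.321, 3.124, 0.0]
contact_force: [4.3, -2.0, 0.4]
grip_width: 0.0233
gripper_force: 29.4
[-3.8297395  -2.85338606 -0.38232409] [ 0.53173666 -0.88310627  0.12717127] 29.350991249084473
```

```bash
for i in 1; do python3 drive.py '[0.0005,-0.0002,0,0,0,0,0.001,-0.0002,0,0,0,0,0.0015,-0.0002,0,0,0,0,0.002,-0.0002,0,0,0,0,0.002,-0.0002,0,0,0,0]'; done; python3 drive.py '[0.0004,0,0,0,0,0,0.0008,0,0,0,0,0,0.0008,0,0,0,0,0]'
```

```text
clock: 15.5
tcp_pos: [0.5025, -0.125, 0.042]
orientation: [0.321, -3.125, -0.0]
contact_force: [4.4, -1.3, 0.6]
grip_width: 0.023
gripper_force: 29.3
clock: 15.8
tcp_pos: [0.5022, -0.1251, 0.0421]
orientation: [-0.321, 3.124, 0.0]
contact_force: [4.9, -0.5, 0.4]
grip_width: 0.023
gripper_force: 29.3
```

```bash
python3 drive.py '[0.0003,0,0,0,0,0,0.0006,0,0,0,0,0,0.0006,0,0,0,0,0,0.0006,0,0,0,0,0]'; python3 drive.py '[0.0003,0,0,0,0,0,0.0006,0,0,0,0,0,0.0006,0,0,0,0,0,0.0006,0,0,0,0,0]'
```

```text
clock: 16.2
tcp_pos: [0.5021, -0.1251, 0.0422]
orientation: [-0.321, 3.123, 0.0]
contact_force: [5.3, -1.2, 0.8]
grip_width: 0.0227
gripper_force: 29.3
clock: 16.6
tcp_pos: [0.502, -0.1251, 0.0424]
orientation: [-0.321, 3.122, 0.001]
contact_force: [8.0, 0.4, -0.7]
grip_width: 0.0227
gripper_force: 29.3
```

```bash
python3 drive.py '[0,0,0,0,0,0,0.0005,0,0,0,0,0,0.001,0,0,0,0,0,0.001,0,0,0,0,0,0.001,0,0,0,0,0]' - 60; python3 drive.py '[0.0005,0,0,0,0,0,0.001,0,0,0,0,0,0.001,0,0,0,0,0,0.001,0,0,0,0,0]'; python3 -c "
from h import *
o=r.get_obs();R=Ro.from_rotvec(o['orientation']);print(R.inv().apply(o['contact_force']),R.inv().apply(o['moment']),o['gripper_force'])"
```

```text
clock: 17.1
tcp_pos: [0.5019, -0.1251, 0.0427]
orientation: [-0.321, 3.121, 0.001]
contact_force: [9.6, 0.5, -1.0]
grip_width: 0.0221
gripper_force: 58.6
clock: 17.5
tcp_pos: [0.5018, -0.1251, 0.043]
orientation: [-0.321, 3.119, 0.001]
contact_force: [10.3, 0.9, 0.2]
grip_width: 0.0223
gripper_force: 58.6
[-10.30101981  -1.25237079  -0.17911422] [ 0.4382897  -2.05323275  0.11642935] 58.62929105758667
```

```bash
python3 drive.py '[0.0005,0,0,0,0,0,0.001,0,0,0,0,0,0.0015,0,0,0,0,0,0.002,0,0,0,0,0,0.002,0,0,0,0,0]'; python3 drive.py '[0,0,0,0,0,0,0,0,0,0,0,0,0,0,0,0,0,0,0,0,0,0,0,0,0,0,0,0,0,0]'
python3 - <<'E'
from h import *
o=r.get_obs();R=Ro.from_rotvec(o['orientation']);print(R.inv().apply(o['contact_force']),R.inv().apply(o['moment']),o['gripper_force'])
out=[]
for n in("top","side"):
    p,d=r.grab_frame(n); cv2.imwrite(f"pics/{n}3.png",p);np.save(f"{n}_d3.npy",d); P=proj(n,[.62,-.1,.09])[0].astype(int); print(n,P-[40,60])
    u0,v0=P[0]-40,P[1]-60
    out.append(cv2.resize(p[v0:v0+120,u0:u0+80],(400,600),interpolation=3))
cv2.imwrite("pics/nip.png",np.hstack(out))
E
```

```text
clock: 18.0
tcp_pos: [0.5016, -0.1252, 0.0436]
orientation: [-0.321, 3.115, 0.001]
contact_force: [13.0, 0.1, -0.1]
grip_width: 0.0225
gripper_force: 58.6
clock: 18.5
tcp_pos: [0.5016, -0.1252, 0.0436]
orientation: [-0.321, 3.116, 0.001]
contact_force: [13.8, 0.5, 0.3]
grip_width: 0.022
gripper_force: 58.6
[-13.58250224  -2.3690264   -0.21088773] [ 0.3591709  -2.67619081  0.10416573] 58.64116609096527
top [307 161]
side [306 151]
```

View pics/nip.png

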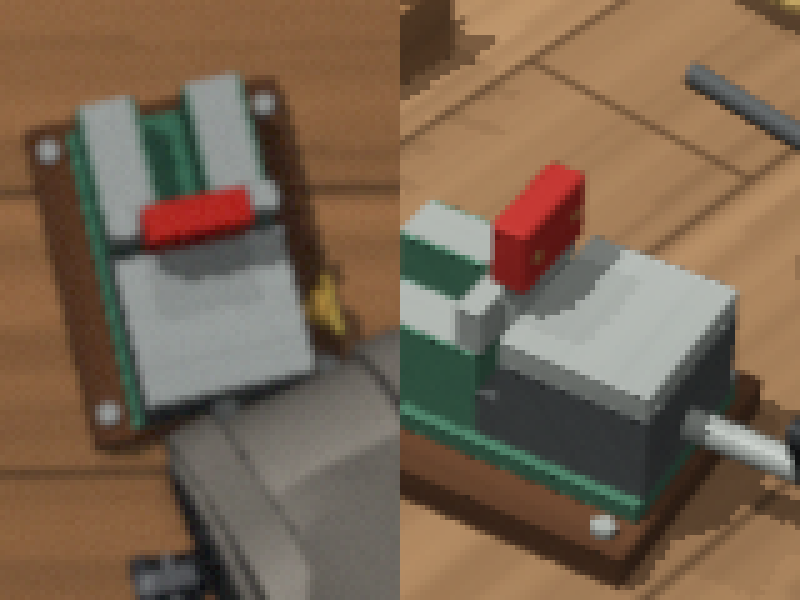

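The stop is closed on the blade. The handle is parallel to the block edge, at about (198,217) in the crop, and its front face is upright. One numeric check of lean and squareness before I hand in.

Run:
```python
from h import *
a=np.radians(11.7);ex=np.array([np.cos(a),np.sin(a)]);ey=np.array([-ex[1],ex[0]])
for n,c in(("top",[.616,-.103]),("side",[.6129,-.0997])):
    p,W,ok=cloud(n,cv2.imread(f"pics/{n}3.png"),np.load(f"{n}_d3.npy")); h,s,v=cv2.split(cv2.cvtColor(p,cv2.COLOR_BGR2HSV))
    red=ok&((h<6)|(h>174))&(s>150)&(abs(W[...,0]-.65)<.06)&(abs(W[...,1]+.09)<.06)
    t=top_patch(n,red&(W[...,2]>.1285),.132); d=t[0]/1000-np.array(c)-.035*ex; print(n,"handle top in anvil mm",(d@ex*1000).round(1),(d@ey*1000).round(1),t[1:4],np.percentile(W[red][:,2],98).round(4))
    if n=="side":
        k=W[red&(W[...,2]<.126)];q=(k[:,:2]-c)@ex-.035;yy=(k[:,:2]-c)@ey;f=yy<18e-3
        print("face x=a*y+b*z+c",np.linalg.lstsq(np.c_[yy,k[:,2],np.ones(len(k))][f],q[f],rcond=None)[0].round(3))
```

```text
top handle top in anvil mm 3.1 2.5 (array([45.9, 16.6]), np.float64(101.1), 141) 0.1352
side handle top in anvil mm 3.0 1.8 (array([50.9, 16.9]), np.float64(103.5), 129) 0.1335
face x=a*y+b*z+c [-0.018 -0.024 -0.001]
```

```bash
python3 -c "
from bench import r
print(r.hand_in())"
```

```text
the job is handed in; nothing more can be done
None
```

I handed the job in with the red blade fully down in the gap and nipped upright against the block by the stop, the knob still gripped at about 59 N and about 14 N of pull kept on; the hand-in call returned no verdict.

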